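# Lock the leaf print under its turn button

### The job

On the board with the brown leaf print, turn the orange screwdriver that stands in the metal guide block clockwise until its blade drops into the screw slot, then keep turning the same way until the brass turn button stands fully over the print, against its stop. Leave the screwdriver standing in the slot, and do not turn the screw on the other board, with the grey tile print.

Things in the scene. Friction and masses are not known exactly. Their poses are not given: they have to be found in the camera images.
- handle_leaf (a point): Centre of the round upright orange handle (30 mm wide, 70 tall) of the loose screwdriver (150 g) standing in the leaf board's guide block; 147 mm above the table at the start, 107 above the blade tip, which rests across the screw slot. Sinks 8 mm when pushed lightly down with the blade in line. z up; x along the blade (16 x 3 mm), as the black stripe on top. Blade starts 20-40 deg short of the slot.
- slot_leaf (a point): Centre of the screw head's top face, 40 mm above the table, hidden in the guide block (aluminium, 44 x 44 mm, top 82 mm up, 20 mm bore: some play). Turns with the screw; z up, x along the slot, towards the brass turn button's tip. Slot 6 mm wide, 8 deep: the blade drops in within about 10 degrees of it and then has that much play.
- lock_leaf (a joint): Turn of the leaf board's screw and brass button (52 mm from axis to tip, 22 mm above the table), rad, growing clockwise from above: 0 = along the white print panel's edge (open), starts at 0 to 0.2; 0.85 = its stop, over the panel and pointing at the green dot. Friction 0.1 N m: stays where left. From its start the screwdriver turns under 95 degrees in all.
- lock_slate (a joint): The same screw and button, in rad, on the twin board with the print of nine grey slate tiles, where a like orange screwdriver stands. The boards (200 x 170 mm dark wood) may change places. Leave this one alone.

How it is judged:
By the outcome, as a careful person would: the job done as asked, in the order asked, and still so for the second after the job is handed in, with the robot touching nothing.
It also fails if it takes over 46 s, if anything falls off the work surface, if the arm or the gripper's body presses on something with over 40 N, if the wrist force passes 120 N, or if a joint passes its speed limit or range.

### The arm

A 6-joint arm with a two-finger parallel gripper is mounted at the origin on the work surface. World frame = base frame: x ahead of the robot, y to its left, z up, the work surface at z = 0. Lengths are in m, angles in degrees, forces in N, time in s.
With the tool pointing down it reaches from about 0.35 to 1 m from the base axis. Payload 7.1 kg.
Tool frame: the origin (TCP) lies on the centre line of the jaws, within the pads' length; the fingertips stand 11 mm ahead of it and the grasp point (between the pads) lies 8 mm behind it (arm.nose_length is the distance from the TCP to the fingertips, in m); z points along the fingers, y is the direction in which the jaws open and shut (so a half turn about z gives the same grasp; the last joint's range is limited). The gripper opens to 85 mm and grips with 20 to 120 N. Pads are 22 mm wide; open, the fingers measure 114 mm over their backs; the gripper's body (76 mm by 85 mm) begins 54 mm behind the grasp point. The pads swing forward as they close: fully open they stand 13 mm farther back than shut.
Start: joints at [68.239, 24.242, 93.386, -0, 62.372, -1.089], TCP at [0.221, 0.585, 0.242] pointing down, gripper open.
Joint ranges: [-172.04, 172.04], [-51.8, 120.97], [4.93, 147.93], [-75.15, 255.16], [6.16, 154.13], [-145.62, 145.62]. Speed limits (degrees/s): [136.94, 136.94, 172.46, 180, 180, 180].

### API

Orientations are given as a 3x3 rotation matrix whose columns are the frame's x, y, z axes.
In Python, from bench import arm, eyes, look_for, outline_of gives the robot as it stands.
- The arm moves only by the tool step_arm, never from a script. Its argument "steps" is a list that holds one entry, the list of rows, each a list of 5 numbers: the finger opening in m, from 0 to 0.0854, then the shift along the tool's x, y, z in m, then the turn about the tool's z in degrees. In form: [[[hand, dx, dy, dz, turn], ...]]. A call has exactly 8 rows; each row shifts and turns the commanded pose from where the row before left it, along the tool's axes as they then stand; what a row does not reach is not made up. A row lasts 1/8 s, in which the tool goes at most 62.5 mm and 10.7 degrees, less where a joint would pass 70% of its speed; a pose out of reach is approached as far as the arm can. A call with a gripper value outside its range is refused whole. The fingers move at their own pace and stop on an object; "force" is the grip in N (left out, the last holds). Time passes only in rows, so rows that do not move let the fingers close, or fill a call up. It gives the time, the measured TCP pose, the force and the opening at its end, in the units of the state.
- arm.read_state(): the state, without advancing time (a new reading comes with each control period).
- eyes.camera(name): name is "side" or "top"; returns a dict with "image" (420x560x3 uint8, red, green, blue), "K" (3x3 intrinsics, pixels), "world_to_cam" (4x4, takes a point from world to camera coordinates). Camera axes: x right, y down, z forward; pixel columns grow to the right and rows downward; lengths in m; the calibration is good to about 2 mm. A picture is of the moment at which its call begins. There is no depth.
- arm.finish_job(): hands the job in, once; it reports no verdict.
Trained networks look in a picture, given as the dict that the camera call returned (one of the last four; its "shot" number tells which), for a name from the list of things; names that differ only in an ending like _2 or _b are one class to them, and where a whole thing is asked for, a point or a joint stands for the part that bears it (a point fixed in the world has none). Each returns a list of dicts, best first, with "confidence" (0 to 1); they miss things now and then, are a little off and sometimes report something else, mostly with a low value. They report only what shows in the picture. A call takes as long as a camera call.
- look_for(picture, name): "centre" ([x, y, z] in m, in the coordinates of the camera as it stood for that picture, good to about 4 mm: the middle of the surface that is visible of it).
- outline_of(picture, name): "pixels" (420x560 bool, what is visible of it).
The state is a dict: "time": time; "joint_positions": joint angles; "qvel": joint speeds; "tau": joint torques, N m; "ee_pos": TCP position; "eef_rot": TCP orientation; "ft_force": force on the tool from outside, world axes, zero at the start; "wrist_torque": the same for the moment, N m; "finger_gap": finger opening in m.
Only numpy, scipy, OpenCV 4.12 (cv2) and the standard library are available. Lean on these libraries where they do the work, as an engineer would, in place of code of your own. Each camera call takes 0.05 s, during which the arm holds its last target.

## Working session

There is one attempt and no reset: what is moved stays moved. The work goes in short steps, Python scripts to look and compute and a tool call to move; the robot and the scene stay as the last step left them, time stands still between calls to the robot, and variables do not carry over. Pictures are saved under pics/ and viewed, and the job is handed in when it is done.

Besides the shell and the picture viewer there is one more tool, called after "Request:" as a command line: name --argument value ..., lists and objects as JSON in quotes. step_arm: Moves the arm, as the interface text tells. Its arguments: {"type":"object","properties":{"steps":{"type":"array","items":{"type":"array","items":{"type":"array","items":{"type":"number"}}}},"force":{"type":"number"}},"required":["steps"]}

```bash
mkdir -p pics; cat > h.py <<'E'
from bench import arm, eyes, look_for, outline_of
import numpy as np, cv2
def save(p,n): cv2.imwrite(f'pics/{n}.png',cv2.cvtColor(p['image'],cv2.COLOR_RGB2BGR))
def w(p,c):
    T=np.linalg.inv(p['world_to_cam']); return (T@np.r_[c,1])[:3]
def proj(p,X):
    c=p['world_to_cam']@np.r_[X,1]; q=p['K']@c[:3]; return q[:2]/q[2]
def ray(p,uv,z):
    T=np.linalg.inv(p['world_to_cam']); d=T[:3,:3]@np.linalg.inv(p['K'])@np.r_[uv,1]; o=T[:3,3]
    return o+d*(z-o[2])/d[2]
E
python3 - <<'E'
from h import *
for n in ['top','side']:
    p=eyes.camera(n); save(p,n+'0')
    print(n,np.linalg.inv(p['world_to_cam'])[:3,3].round(3))
    for t in ['handle_leaf','lock_leaf','lock_slate','slot_leaf']:
        for d in look_for(p,t): print(t,round(d['confidence'],2),w(p,d['centre']).round(4),proj(p,w(p,d['centre'])).round(0))
s=arm.read_state();print(s)
E
```

```text
top [ 0.451 -0.016  0.969]
handle_leaf 0.9 [ 0.5126 -0.1294  0.1785] [359. 217.]
lock_leaf 0.67 [ 0.5235 -0.0991  0.0238] [330. 217.]
slot_leaf 0.41 [ 0.524  -0.1015  0.0226] [331. 217.]
side [ 0.125 -0.456  0.612]
handle_leaf 0.97 [ 0.5054 -0.1431  0.1531] [317. 236.]
{'time': 0.5, 'joint_positions': array([ 6.82387850e+01,  2.42436400e+01,  9.33879667e+01,  1.16773112e-03,
        6.23732464e+01, -1.09011763e+00]), 'qvel': array([ 0.06883214, -0.15349639,  0.00751654, -0.020462  ,  0.1250764 ,
       -0.0310367 ]), 'tau': array([-8.00646267e-04, -5.56895471e+01, -2.81903136e+01,  6.48493551e-05,
        1.76226305e-03,  3.92790440e-06]), 'ee_pos': array([0.22059847, 0.5847323 , 0.24228865]), 'eef_rot': array([[-9.35618884e-01,  3.53011758e-01, -4.81730153e-05],
       [ 3.53011761e-01,  9.35618882e-01, -7.19723577e-05],
       [ 1.96644942e-05, -8.43443379e-05, -9.99999996e-01]]), 'ft_force': array([ 0.0314835 , -0.45061451,  0.52916291]), 'wrist_torque': array([0.01154087, 0.05632133, 0.00368341]), 'finger_gap': 0.0850680975942986}
```

View pics/top0.png

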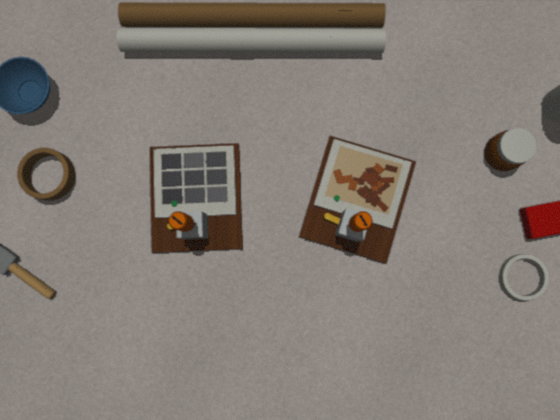

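View pics/side0.png

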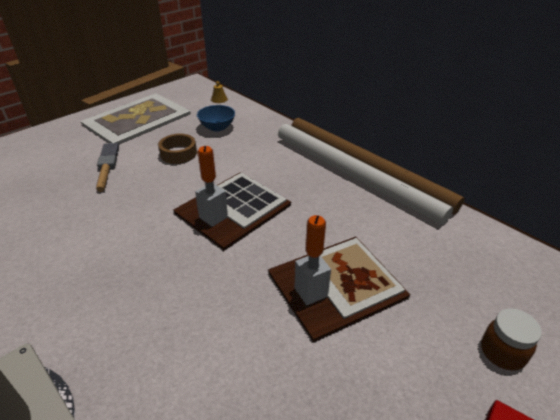

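The top view shows the leaf board on the right, with its handle at about (361,221), the brass button tip at about (326,216) and the green dot at (337,198). The slate board is on the left. Next I'll zoom in and measure.

```bash
python3 - <<'E'
from h import *
p=eyes.camera('top'); im=cv2.cvtColor(p['image'],cv2.COLOR_RGB2BGR)
x0,y0=290,125
c=cv2.resize(im[y0:y0+145,x0:x0+135],None,fx=4,fy=4,interpolation=cv2.INTER_CUBIC); cv2.imwrite('pics/topz.png',cv2.convertScaleAbs(c,alpha=1.6))
s=eyes.camera('side'); save(s,'side1')
c=cv2.resize(cv2.cvtColor(s['image'],cv2.COLOR_RGB2BGR)[200:340,260:420],None,fx=4,fy=4,interpolation=cv2.INTER_CUBIC); cv2.imwrite('pics/sidez.png',cv2.convertScaleAbs(c,alpha=1.6))
for q in (p,s):
    d=outline_of(q,'handle_leaf')
    for e in d:
        ys,xs=np.nonzero(e['pixels']); print(e['confidence'],xs.mean(),ys.mean(),xs.min(),xs.max(),ys.min(),ys.max(),len(xs))
    d=outline_of(q,'lock_leaf')
    for e in d:
        ys,xs=np.nonzero(e['pixels']); print('lock',e['confidence'],xs.mean(),ys.mean(),xs.min(),xs.max(),ys.min(),ys.max(),len(xs))
E
```

```text
0.85 361.7100737100737 220.64619164619165 349 373 210 231 407
0.79 315.392609699769 239.8002309468822 305 326 215 269 866
```

View pics/topz.png

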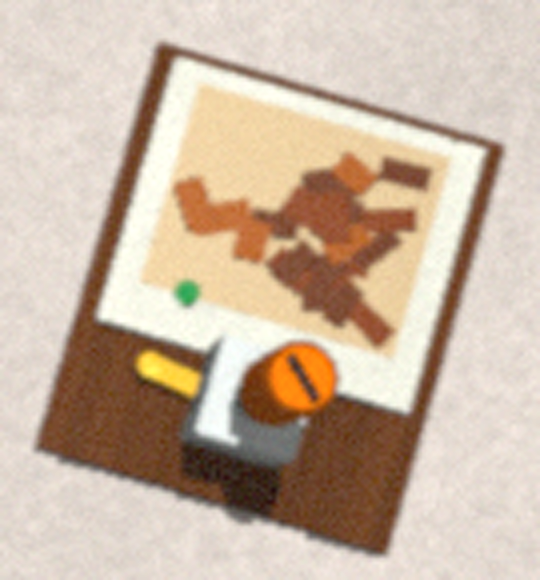

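View pics/sidez.png

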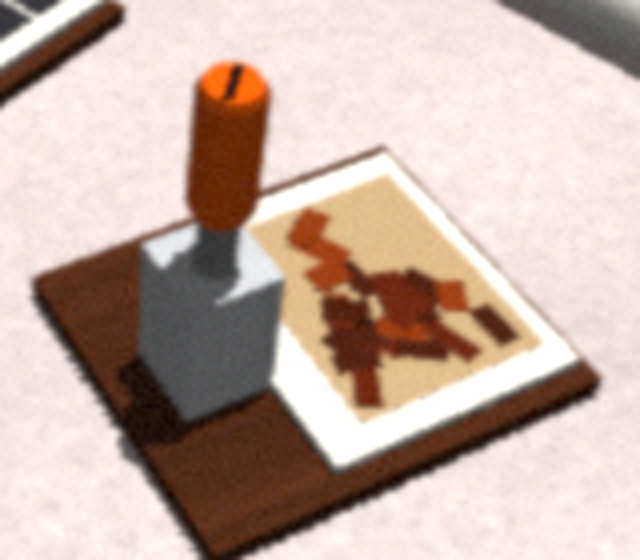

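The stripe seems to point up-left at a steeper angle than the button. That has to be checked against "short of the slot", so I'll measure all the headings in world coordinates.

```bash
python3 - <<'E'
from h import *
p=eyes.camera('top'); im=cv2.cvtColor(p['image'],cv2.COLOR_RGB2BGR)
def cr(px,z): return ray(p,np.array([290+px[0]/4,125+px[1]/4])-0.375,z)
def hd(a,b): d=b-a; return np.degrees(np.arctan2(d[1],d[0])).round(1), np.linalg.norm(d[:2]).round(4)
print('top centre',cr((302,378),.182))
print('stripe',hd(cr((316,400),.182),cr((288,357),.182)))
e=[cr((408,412),.022),cr((97,322),.022)]
print('edge',hd(*e))
print('dot',cr((187,292),.022))
tip=cr((137,360),.022); print('tip',tip)
print('blk top corners?',cr((185,432),.082),cr((297,463),.082), hd(cr((185,432),.082),cr((297,463),.082)), cr((225,335),.082))
for q,n in (((505,148),'TR'),((160,45),'TL'),((38,448),'BL'),((385,552),'BR')): print(n,cr(q,.0185))
c=cv2.resize(im[195:245,150:220],None,fx=10,fy=10,interpolation=cv2.INTER_CUBIC)
c2=cv2.resize(im[195:260,315:380],None,fx=9,fy=9,interpolation=cv2.INTER_CUBIC)
cv2.imwrite('pics/z3.png',cv2.convertScaleAbs(c2,alpha=1.6));cv2.imwrite('pics/z4.png',cv2.convertScaleAbs(c,alpha=1.6))
E
```

```text
top centre [ 0.50900027 -0.13870272  0.182     ]
stripe (np.float64(32.9), np.float64(0.0195))
edge (np.float64(74.2), np.float64(0.1482))
dot [ 0.56008581 -0.11102702  0.022     ]
tip [ 0.52843296 -0.08802513  0.022     ]
blk top corners? [ 0.49267915 -0.10406643  0.082     ] [ 0.47978691 -0.1520058   0.082     ] (np.float64(-105.1), np.float64(0.0496)) [ 0.53465901 -0.12132381  0.082     ]
TR [ 0.62896107 -0.25908698  0.0185    ]
TL [ 0.67668354 -0.09886443  0.0185    ]
BL [ 0.48771126 -0.04281282  0.0185    ]
BR [ 0.44149977 -0.2017281   0.0185    ]
```

View pics/z3.png

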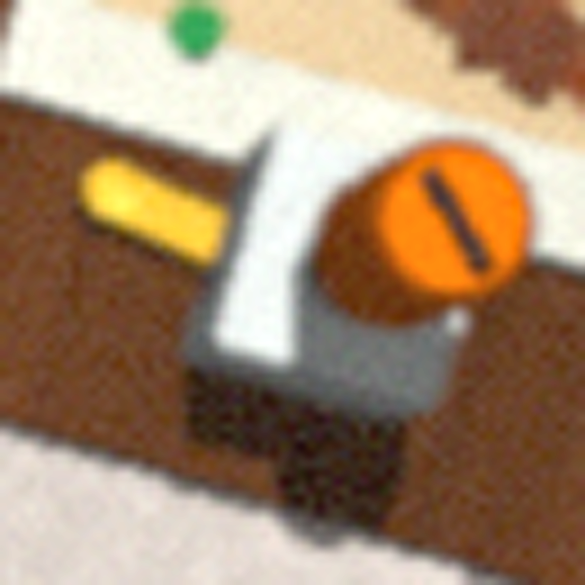

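View pics/z4.png

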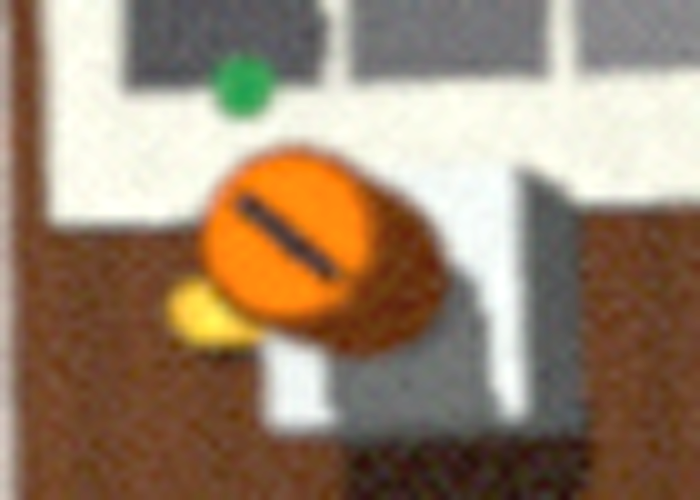

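```bash
python3 - <<'E'
from h import *
from scipy.optimize import least_squares
P={n:eyes.camera(n) for n in('top','side')}
# orange mask incl. dark sides; fit cylinder silhouette by IoU-ish extents
M={}
for n,p in P.items():
    e=outline_of(p,'handle_leaf')[0]; M[n]=e['pixels']
def hull(p,x,y,tx,ty):
    pts=[]
    for z in(.112,.182):
        for a in np.linspace(0,2*np.pi,40):
            pts.append(proj(p,[x+tx*(z-.147)+.015*np.cos(a),y+ty*(z-.147)+.015*np.sin(a),z]))
    m=np.zeros((420*4,560*4),np.uint8); h=cv2.convexHull((np.array(pts,np.float32)*4+1.5).astype(np.int32)); cv2.fillConvexPoly(m,h,1)
    return cv2.resize(m.astype(np.float32),(560,420),interpolation=cv2.INTER_AREA)
def c(v): return sum(np.abs(hull(P[n],*v)-M[n]).sum() for n in P)
from scipy.optimize import minimize
for fix in(1,0):
    f=(lambda v:c([v[0],v[1],0,0])) if fix else c
    x0=[.508,-.137] if fix else list(r.x)+[0,0]
    s=np.eye(len(x0))*(.004 if fix else .01); s[s==0]=0
    r=minimize(f,x0,method='Nelder-Mead',options=dict(initial_simplex=np.vstack([x0,np.array(x0)+s])))
    print(r.x.round(4),r.fun,[m.sum() for m in M.values()])
p=P['side']
# stripe heading check from side
q=lambda u,v: ray(p,np.array([260+u/4,200+v/4])-.375,.182)
a,b=q(227,100),q(240,67);d=b-a;print('side stripe',np.degrees(np.arctan2(d[1],d[0])),np.linalg.norm(d),(a+b)/2)
s=arm.read_state();R=s['eef_rot']
t=np.array([r.x[0],r.x[1],.242]); print('delta tool',R.T@(t-s['ee_pos']))
E
```

```text
Traceback (most recent call last):
IndexError: list index out of range
```

```bash
cat > fit.py <<'E'
from h import *
from scipy.optimize import minimize
P={};M={}
for n in('top','side'):
    for _ in range(4):
        p=eyes.camera(n); e=outline_of(p,'handle_leaf')
        if e: P[n]=p;M[n]=e[0]['pixels'];print(n,len(e),e[0]['confidence']);break
def hull(p,x,y,tx,ty):
    pts=[]
    for z in(.112,.182):
        for a in np.linspace(0,2*np.pi,40):
            pts.append(proj(p,[x+tx*(z-.147)+.015*np.cos(a),y+ty*(z-.147)+.015*np.sin(a),z]))
    m=np.zeros((420*4,560*4),np.uint8); h=cv2.convexHull((np.array(pts,np.float32)*4+1.5).astype(np.int32)); cv2.fillConvexPoly(m,h,1)
    return cv2.resize(m.astype(np.float32),(560,420),interpolation=cv2.INTER_AREA)
def c(v): return sum(np.abs(hull(P[n],*v)-M[n]).sum() for n in P)
for fix in(1,0):
    f=(lambda v:c([v[0],v[1],0,0])) if fix else c
    x0=[.508,-.137] if fix else list(r.x)+[0,0]
    s=np.diag([.004,.004]) if fix else np.diag([.004,.004,.05,.05])
    r=minimize(f,x0,method='Nelder-Mead',options=dict(initial_simplex=np.vstack([x0,np.array(x0)+s])))
    print(r.x.round(4),r.fun,[m.sum() for m in M.values()])
    if fix: X=r.x
if 'side' in P:
    p=P['side']; q=lambda u,v: ray(p,np.array([260+u/4,200+v/4])-.375,.182)
    a,b=q(227,100),q(240,67);d=b-a;print('side stripe',np.degrees(np.arctan2(d[1],d[0])),np.linalg.norm(d),(a+b)/2)
s=arm.read_state();R=s['eef_rot']
t=np.array([X[0],X[1],s['ee_pos'][2]]); print('delta tool',R.T@(t-s['ee_pos']))
E
python3 fit.py
```

```text
top 1 0.9
side 1 0.8
[ 0.5088 -0.1384] 273.0 [np.int64(387), np.int64(920)]
[ 0.5089 -0.1386  0.0023 -0.0074] 270.8125 [np.int64(387), np.int64(920)]
side stripe 28.187671041693854 0.020119427858674547 [ 0.50798187 -0.14020413  0.182     ]
delta tool [-5.24876321e-01 -5.74898697e-01  2.08157088e-06]
```

The two views agree: the handle is upright at (0.509, -0.1385) and the stripe heading is about 30°. The button heading is about 66°, so in the pictures the blade line is clockwise of the slot line, which disagrees with "short of". I'll turn clockwise as asked and let the measured drop decide. First I move over the handle, starting at a yaw that leaves plenty of clockwise wrist travel.

Request:
step_arm --steps '[[[0.085, -0.0328, -0.0359, 0, 0], [0.085, -0.0328, -0.0359, 0, 0], [0.085, -0.0328, -0.0359, 0, 0], [0.085, -0.0328, -0.0359, 0, 0], [0.085, -0.0328, -0.0359, 0, 0], [0.085, -0.0328, -0.0359, 0, 0], [0.085, -0.0328, -0.0359, 0, 0], [0.085, -0.0328, -0.0359, 0, 0]]]' --force 40

```text
time: 2.25
ee_pos: [0.3653, 0.2221, 0.2426]
eef_rot: [[-0.936, 0.353, 0.001], [0.353, 0.936, 0.0], [-0.001, 0.001, -1.0]]
ft_force: [1.3, -0.4, -0.0]
finger_gap: 0.0852
```

Request:
step_arm --steps '[[[0.085, -0.0328, -0.0359, 0, 0], [0.085, -0.0328, -0.0359, 0, 0], [0.085, -0.0328, -0.0359, 0, 0], [0.085, -0.0328, -0.0359, 0, 0], [0.085, -0.0328, -0.0359, 0, 0], [0.085, -0.0328, -0.0359, 0, 0], [0.085, -0.0328, -0.0359, 0, 0], [0.085, -0.0328, -0.0364, 0, 0]]]'

```text
time: 3.25
ee_pos: [0.5092, -0.1401, 0.2425]
eef_rot: [[-0.936, 0.353, 0.001], [0.353, 0.936, -0.0], [-0.001, 0.0, -1.0]]
ft_force: [1.5, 0.7, 0.9]
finger_gap: 0.0848
```

```bash
python3 - <<'E'
from h import *
s=arm.read_state();print(s['joint_positions'].round(2),s['ee_pos'].round(4),s['time'])
print(s['eef_rot'].T@(np.array([.5088,-.1385,.152])-s['ee_pos']))
p=eyes.camera('top');save(p,'t2');p=eyes.camera('side');save(p,'s2')
E
```

```text
[-1.6680e+01  1.6100e+01  1.0563e+02  1.0000e-02  5.8240e+01 -8.5990e+01] [ 0.5092 -0.1401  0.2425] 3.25
[0.0009614  0.00132143 0.09052143]
```

View pics/s2.png

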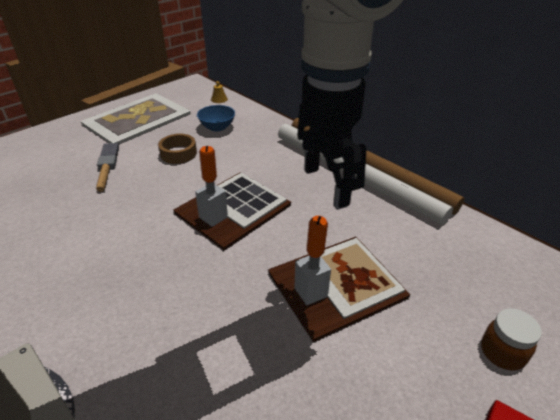

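The side view shows the gripper above the handle, with fingertips near (312,168) and (345,200). I'll project the expected tip positions to check this.

```bash
python3 - <<'E'
from h import *
s=arm.read_state();p=eyes.camera('side')
for k in(-.05,0,.05): print(proj(p,s['ee_pos']+s['eef_rot']@np.array([0,k,-.002])))
E
python3 -c "
import cv2
a=cv2.imread('pics/s2.png')[100:260,250:410];b=cv2.imread('pics/t2.png')[125:285,290:450]
cv2.imwrite('pics/z5.png',cv2.convertScaleAbs(cv2.resize(cv2.hconcat([a,b]),None,fx=2.5,fy=2.5),alpha=2))"
```

```text
[339.80685684 207.7795258 ]
[322.81972967 187.32704924]
[307.67632602 169.09441314]
```

View pics/z5.png

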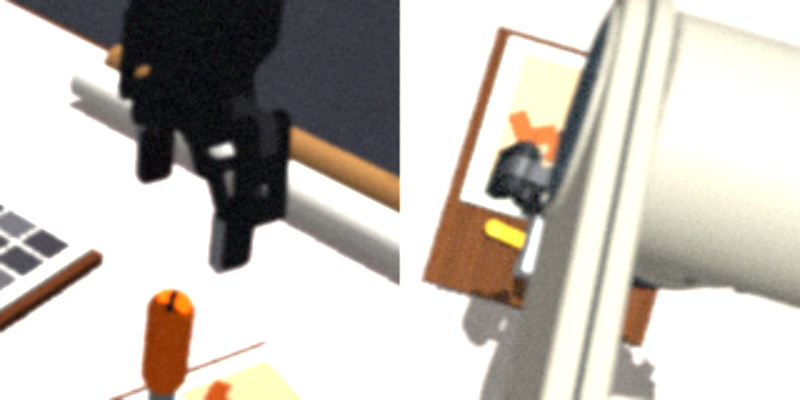

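The tips match the projection to within about 3 px. Now I descend to the grasp height and close.

Request:
step_arm --steps '[[[0.085, 0.001, 0.0013, 0.015, 0], [0.085, 0, 0, 0.015, 0], [0.085, 0, 0, 0.015, 0], [0.085, 0, 0, 0.015, 0], [0.085, 0, 0, 0.015, 0], [0.085, 0, 0, 0.015, 0], [0.085, 0, 0, 0, 0], [0.085, 0, 0, 0, 0]]]'

```text
time: 4.4
ee_pos: [0.5085, -0.137, 0.1525]
eef_rot: [[-0.936, 0.353, 0.0], [0.353, 0.936, -0.0], [-0.0, 0.0, -1.0]]
ft_force: [1.4, 0.5, 0.1]
finger_gap: 0.0853
```

Request:
step_arm --steps '[[[0.02, 0, 0, 0, 0], [0.02, 0, 0, 0, 0], [0.02, 0, 0, 0, 0], [0.02, 0, 0, 0, 0], [0.02, 0, 0, 0, 0], [0.02, 0, 0, 0, 0], [0.02, 0, 0, 0, 0], [0.02, 0, 0, 0, 0]]]' --force 40

```text
time: 5.4
ee_pos: [0.5085, -0.1368, 0.1526]
eef_rot: [[-0.936, 0.353, 0.001], [0.353, 0.936, -0.0], [-0.001, 0.0, -1.0]]
ft_force: [0.7, 1.9, 5.8]
finger_gap: 0.029
```

```bash
python3 - <<'E'
from h import *
s=arm.read_state();print(s['joint_positions'].round(2),s['ee_pos'].round(4),s['time'],s['ft_force'],s['wrist_torque'],s['finger_gap'])
p=eyes.camera('side');save(p,'s3')
E
python3 -c "
import cv2
a=cv2.imread('pics/s3.png')[150:310,230:430]
cv2.imwrite('pics/z6.png',cv2.convertScaleAbs(cv2.resize(a,None,fx=3.5,fy=3.5),alpha=2))"
```

```text
[-1.6360e+01  2.3390e+01  1.0947e+02  1.0000e-02  4.7100e+01 -8.5690e+01] [ 0.5085 -0.1368  0.1526] 5.4 [0.72792739 1.91053829 5.76492839] [ 0.45257294 -0.0718535  -0.01362637] 0.028970223255837424
```

View pics/z6.png

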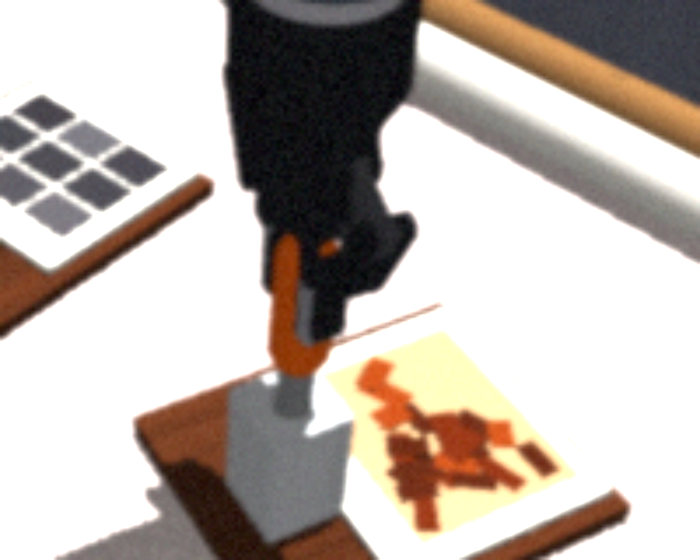

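The handle is gripped at 29 mm with about 6 N of downward press. Now I turn clockwise (positive about the tool's z), watching z and force for the drop.

Request:
step_arm --steps '[[[0.02, 0, 0, 0.0005, 5], [0.02, 0, 0, 0, 5], [0.02, 0, 0, 0, 5], [0.02, 0, 0, 0, 5], [0.02, 0, 0, 0, 0], [0.02, 0, 0, 0, 0], [0.02, 0, 0, 0, 0], [0.02, 0, 0, 0, 0]]]'

```text
time: 6.45
ee_pos: [0.5087, -0.137, 0.1525]
eef_rot: [[-0.759, 0.652, 0.001], [0.652, 0.759, -0.0], [-0.001, 0.0, -1.0]]
ft_force: [0.0, 0.9, 8.8]
finger_gap: 0.029
```

```bash
cat > st.py <<'E'
from h import *
s=arm.read_state();print('t',s['time'],'j',s['joint_positions'].round(1),s['ee_pos'].round(4),'F',s['ft_force'].round(2),'T',s['wrist_torque'].round(2),'gap',round(s['finger_gap'],4))
R=s['eef_rot'];print('tool x heading',np.degrees(np.arctan2(R[1,0],R[0,0])).round(1))
E
python3 st.py; python3 - <<'E'
from h import *
for n in('top','side'):
    p=eyes.camera(n);save(p,n+'4')
import cv2
a=cv2.imread('pics/side4.png')[150:310,230:430];b=cv2.imread('pics/top4.png')[125:285,270:430]
cv2.imwrite('pics/z7.png',cv2.convertScaleAbs(cv2.resize(cv2.hconcat([a,b]),None,fx=2.2,fy=2.2),alpha=2))
E
```

```text
t 6.45 j [-16.4  23.4 109.5  -0.   47.1 -65.7] [ 0.5087 -0.137   0.1525] F [0.03 0.9  8.75] T [0.36 0.08 0.08] gap 0.029
tool x heading 139.3
```

View pics/z7.png

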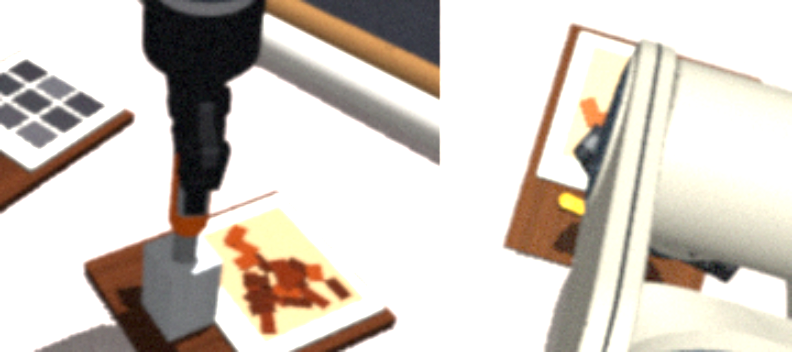

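Request:
step_arm --steps '[[[0.02, 0, 0, 0, 4], [0.02, 0, 0, 0, 4], [0.02, 0, 0, 0, 4], [0.02, 0, 0, 0, 0], [0.02, 0, 0, 0, 0], [0.02, 0, 0, 0, 0], [0.02, 0, 0, 0, 0], [0.02, 0, 0, 0, 0]]]'

```text
time: 7.55
ee_pos: [0.5086, -0.137, 0.1525]
eef_rot: [[-0.607, 0.795, 0.001], [0.795, 0.607, -0.0], [-0.001, 0.0, -1.0]]
ft_force: [-0.2, 1.6, 9.6]
finger_gap: 0.0287
```

```bash
python3 st.py
```

```text
t 7.55 j [-16.4  23.4 109.5  -0.   47.1 -53.7] [ 0.5086 -0.137   0.1525] F [-0.21  1.6   9.62] T [ 0.36  0.14 -0.  ] gap 0.0287
tool x heading 127.3
```

Request:
step_arm --steps '[[[0.02, 0, 0, 0, 4], [0.02, 0, 0, 0, 4], [0.02, 0, 0, 0, 4], [0.02, 0, 0, 0, 4], [0.02, 0, 0, 0, 0], [0.02, 0, 0, 0, 0], [0.02, 0, 0, 0, 0], [0.02, 0, 0, 0, 0]]]'

```text
time: 8.55
ee_pos: [0.5085, -0.137, 0.1525]
eef_rot: [[-0.364, 0.931, 0.001], [0.931, 0.364, -0.0], [-0.001, 0.001, -1.0]]
ft_force: [-0.2, 1.1, 9.5]
finger_gap: 0.029
```

```bash
python3 st.py; python3 - <<'E'
from h import *
for n in('top','side'):
    p=eyes.camera(n);save(p,n+'5')
import cv2
a=cv2.imread('pics/side5.png')[150:310,230:430];b=cv2.imread('pics/top5.png')[125:285,270:430]
cv2.imwrite('pics/z8.png',cv2.convertScaleAbs(cv2.resize(cv2.hconcat([a,b]),None,fx=2.2,fy=2.2),alpha=2))
E
```

```text
t 8.55 j [-16.4  23.4 109.5  -0.   47.1 -37.7] [ 0.5085 -0.137   0.1525] F [-0.18  1.07  9.47] T [0.33 0.3  0.1 ] gap 0.029
tool x heading 111.3
```

View pics/z8.png

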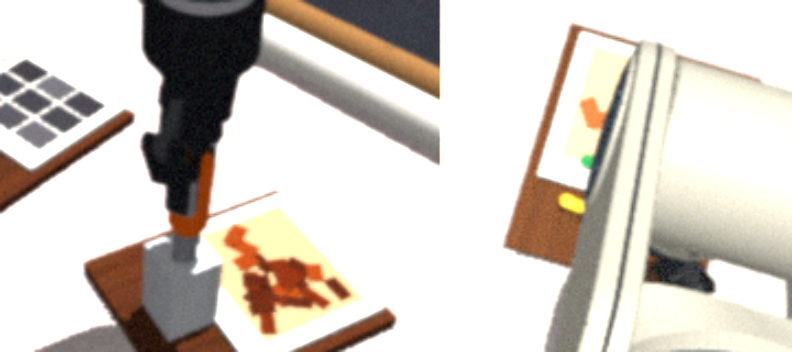

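After 48° clockwise there's no drop, and z torque is small, so the blade is sliding freely. This fits the pictures: the stripe started about 34° past the slot line, so the next fit clockwise is at about 146° total. I'll keep turning the way asked.

Request:
step_arm --steps '[[[0.02, 0, 0, 0, 10], [0.02, 0, 0, 0, 10], [0.02, 0, 0, 0, 10], [0.02, 0, 0, 0, 10], [0.02, 0, 0, 0, 10], [0.02, 0, 0, 0, 10], [0.02, 0, 0, 0, 10], [0.02, 0, 0, 0, 0]]]'

```text
time: 9.65
ee_pos: [0.508, -0.1366, 0.1523]
eef_rot: [[0.752, 0.659, -0.0], [0.659, -0.752, 0.0], [-0.0, -0.0, -1.0]]
ft_force: [-1.1, 2.1, 9.7]
finger_gap: 0.0291
```

```bash
python3 st.py; python3 - <<'E'
from h import *
for n in('top','side'):
    p=eyes.camera(n);save(p,n+'6')
import cv2
a=cv2.imread('pics/side6.png')[150:310,230:430];b=cv2.imread('pics/top6.png')[125:285,270:430]
cv2.imwrite('pics/z9.png',cv2.convertScaleAbs(cv2.resize(cv2.hconcat([a,b]),None,fx=2.2,fy=2.2),alpha=2))
E
```

```text
t 9.65 j [-16.4  23.4 109.5   0.   47.1  32.4] [ 0.508  -0.1366  0.1523] F [-1.15  2.09  9.67] T [0.7  0.43 0.  ] gap 0.0291
tool x heading 41.2
```

View pics/z9.png

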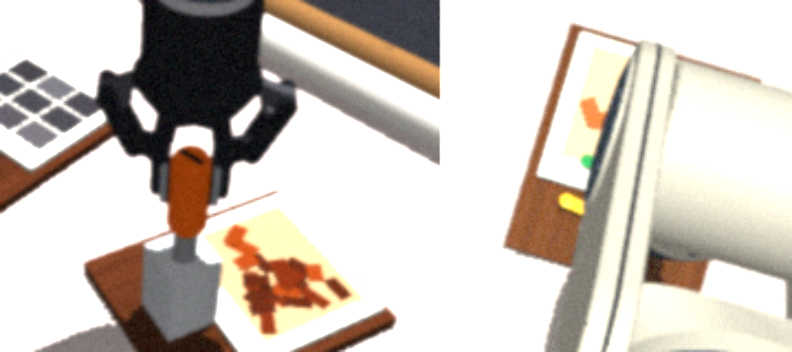

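The side view now shows the stripe on the cap at about (187,155) in the crop, turned with the gripper, so there's no slip. About 29° remains to the slot line, so I slow down.

Request:
step_arm --steps '[[[0.02, 0, 0, 0, 4], [0.02, 0, 0, 0, 4], [0.02, 0, 0, 0, 4], [0.02, 0, 0, 0, 3], [0.02, 0, 0, 0, 3], [0.02, 0, 0, 0, 3], [0.02, 0, 0, 0, 3], [0.02, 0, 0, 0, 0]]]'

```text
time: 10.75
ee_pos: [0.5075, -0.1366, 0.1512]
eef_rot: [[0.954, 0.298, -0.002], [0.298, -0.954, 0.0], [-0.001, -0.001, -1.0]]
ft_force: [-0.4, 1.5, -1.9]
finger_gap: 0.029
```

```bash
python3 st.py
```

```text
t 10.75 j [-16.4  23.5 109.6  -0.   47.   56.3] [ 0.5075 -0.1366  0.1512] F [-0.42  1.5  -1.94] T [ 0.46 -0.04  0.05] gap 0.029
tool x heading 17.4
```

The drop has happened: vertical force fell from 9.7 to −1.9 N and the tool sank 1.1 mm, after about 140° in total. Now I ease it down into the slot.

Request:
step_arm --steps '[[[0.02, 0, 0, 0.0015, 0], [0.02, 0, 0, 0.0015, 1], [0.02, 0, 0, 0.0015, 1], [0.02, 0, 0, 0.001, 1], [0.02, 0, 0, 0.001, 0], [0.02, 0, 0, 0, 0], [0.02, 0, 0, 0, 0], [0.02, 0, 0, 0, 0]]]'

```text
time: 11.75
ee_pos: [0.5079, -0.1367, 0.1451]
eef_rot: [[0.969, 0.247, -0.001], [0.247, -0.969, 0.0], [-0.001, -0.0, -1.0]]
ft_force: [-2.2, 4.6, -0.9]
finger_gap: 0.029
```

```bash
python3 st.py; python3 - <<'E'
from h import *
p=eyes.camera('side');save(p,'side7')
p=eyes.camera('top');save(p,'top7')
a=cv2.imread('pics/side7.png')[150:310,230:430];b=cv2.imread('pics/top7.png')[125:285,270:430]
cv2.imwrite('pics/z10.png',cv2.convertScaleAbs(cv2.resize(cv2.hconcat([a,b]),None,fx=2.2,fy=2.2),alpha=2))
E
```

```text
t 11.75 j [-16.4  24.1 109.7   0.   46.3  59.3] [ 0.5079 -0.1367  0.1451] F [-2.15  4.57 -0.88] T [1.02 0.42 0.02] gap 0.029
tool x heading 14.3
```

View pics/z10.png

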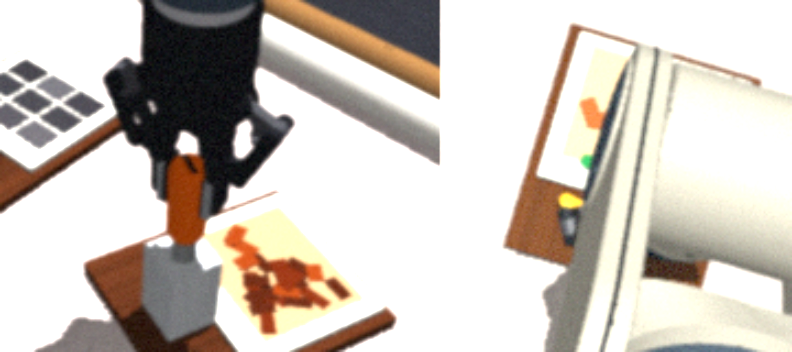

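It has sunk 7.4 of the 8 mm without resistance. I keep turning clockwise.

Request:
step_arm --steps '[[[0.02, 0, 0, 0.0008, 4], [0.02, 0, 0, 0, 6], [0.02, 0, 0, 0, 6], [0.02, 0, 0, 0, 6], [0.02, 0, 0, 0, 6], [0.02, 0, 0, 0, 4], [0.02, 0, 0, 0, 0], [0.02, 0, 0, 0, 0]]]'

```text
time: 12.85
ee_pos: [0.5083, -0.1365, 0.1448]
eef_rot: [[0.953, -0.304, 0.0], [-0.304, -0.953, 0.001], [-0.0, -0.001, -1.0]]
ft_force: [-2.0, 5.7, 2.3]
finger_gap: 0.0288
```

```bash
python3 st.py
```

```text
t 12.85 j [-16.3  24.1 109.7   0.   46.2  91.3] [ 0.5083 -0.1365  0.1448] F [-2.05  5.74  2.3 ] T [1.63 0.6  0.12] gap 0.0288
tool x heading -17.7
```

Torque about z is 0.12 N·m, so the screw is turning against its friction. I continue in small steps towards the stop.

Request:
step_arm --steps '[[[0.02, 0, 0, 0, 3], [0.02, 0, 0, 0, 3], [0.02, 0, 0, 0, 3], [0.02, 0, 0, 0, 2], [0.02, 0, 0, 0, 0], [0.02, 0, 0, 0, 0], [0.02, 0, 0, 0, 0], [0.02, 0, 0, 0, 0]]]'

```text
time: 13.85
ee_pos: [0.5083, -0.1366, 0.1449]
eef_rot: [[0.877, -0.48, 0.0], [-0.48, -0.877, 0.0], [0.0, -0.001, -1.0]]
ft_force: [-1.7, 5.4, 1.5]
finger_gap: 0.0292
```

```bash
python3 st.py; python3 - <<'E'
from h import *
p=eyes.camera('side');save(p,'side8')
p=eyes.camera('top');save(p,'top8')
a=cv2.imread('pics/side8.png')[150:310,230:430];b=cv2.imread('pics/top8.png')[125:285,270:430]
cv2.imwrite('pics/z11.png',cv2.convertScaleAbs(cv2.resize(cv2.hconcat([a,b]),None,fx=2.2,fy=2.2),alpha=2))
E
```

```text
t 13.85 j [-16.3  24.1 109.7   0.   46.2 102.3] [ 0.5083 -0.1366  0.1449] F [-1.69  5.37  1.49] T [1.54 0.53 0.1 ] gap 0.0292
tool x heading -28.7
```

View pics/z11.png

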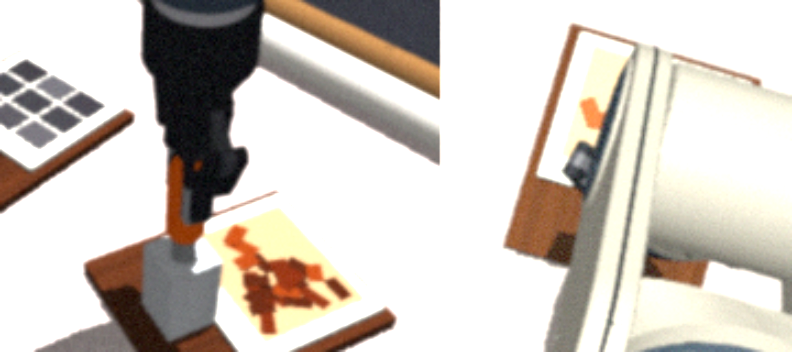

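Request:
step_arm --steps '[[[0.02, 0, 0, 0, 2], [0.02, 0, 0, 0, 2], [0.02, 0, 0, 0, 2], [0.02, 0, 0, 0, 0], [0.02, 0, 0, 0, 0], [0.02, 0, 0, 0, 0], [0.02, 0, 0, 0, 0], [0.02, 0, 0, 0, 0]]]'

```text
time: 14.95
ee_pos: [0.5084, -0.1366, 0.1448]
eef_rot: [[0.822, -0.569, 0.0], [-0.569, -0.822, 0.0], [0.0, -0.001, -1.0]]
ft_force: [-1.6, 6.0, 2.2]
finger_gap: 0.0292
```

```bash
python3 st.py
```

```text
t 14.95 j [-16.3  24.1 109.7   0.   46.2 108.3] [ 0.5084 -0.1366  0.1448] F [-1.65  6.05  2.17] T [1.5  0.5  0.08] gap 0.0292
tool x heading -34.7
```

Request:
step_arm --steps '[[[0.02, 0, 0, 0, 2], [0.02, 0, 0, 0, 2], [0.02, 0, 0, 0, 2], [0.02, 0, 0, 0, 0], [0.02, 0, 0, 0, 0], [0.02, 0, 0, 0, 0], [0.02, 0, 0, 0, 0], [0.02, 0, 0, 0, 0]]]'

```text
time: 15.95
ee_pos: [0.5085, -0.1369, 0.1448]
eef_rot: [[0.758, -0.652, 0.001], [-0.652, -0.758, -0.0], [0.001, -0.0, -1.0]]
ft_force: [-0.5, 4.3, 5.8]
finger_gap: 0.0289
```

```bash
python3 st.py
```

```text
t 15.95 j [-16.4  24.1 109.7   0.   46.1 114.3] [ 0.5085 -0.1369  0.1448] F [-0.45  4.31  5.79] T [1.28 0.27 0.04] gap 0.0289
tool x heading -40.7
```

```bash
python3 - <<'E'
from h import *
p=eyes.camera('side');save(p,'side9')
p=eyes.camera('top');save(p,'top9')
a=cv2.imread('pics/side9.png')[170:300,270:400];b=cv2.imread('pics/top9.png')[145:275,290:420]
cv2.imwrite('pics/z12.png',cv2.convertScaleAbs(cv2.resize(cv2.hconcat([a,b]),None,fx=3,fy=3,interpolation=cv2.INTER_CUBIC),alpha=2))
E
```

```text
(no output)
```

View pics/z12.png

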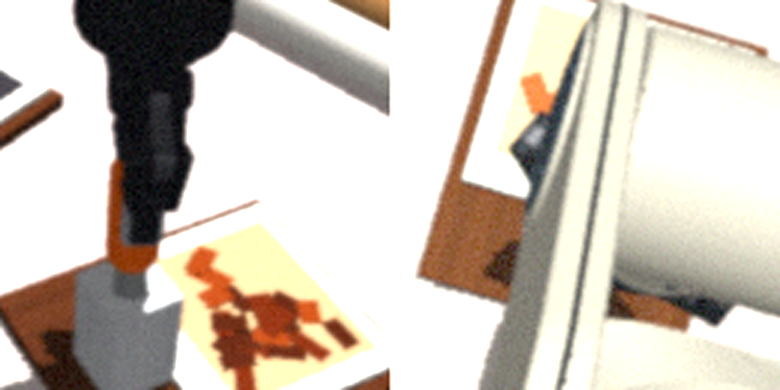

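The arm hides the button. I raise the grip force and turn a little more, to see the torque rise at the stop.

Request:
step_arm --steps '[[[0.02, 0, 0, 0, 0], [0.02, 0, 0, 0, 0], [0.02, 0, 0, 0, 2], [0.02, 0, 0, 0, 2], [0.02, 0, 0, 0, 0], [0.02, 0, 0, 0, 0], [0.02, 0, 0, 0, 0], [0.02, 0, 0, 0, 0]]]' --force 80

```text
time: 17.05
ee_pos: [0.5084, -0.1369, 0.1448]
eef_rot: [[0.711, -0.703, 0.001], [-0.703, -0.711, -0.0], [0.001, -0.0, -1.0]]
ft_force: [-1.4, 4.8, 6.4]
finger_gap: 0.0282
```

```bash
python3 st.py
```

```text
t 17.05 j [-16.4  24.1 109.7  -0.   46.2 118.3] [ 0.5084 -0.1369  0.1448] F [-1.39  4.77  6.44] T [1.29 0.34 0.25] gap 0.0282
tool x heading -44.6
```

Request:
step_arm --steps '[[[0.02, 0, 0, 0, 1.5], [0.02, 0, 0, 0, 1.5], [0.02, 0, 0, 0, 0], [0.02, 0, 0, 0, 0], [0.02, 0, 0, 0, 0], [0.02, 0, 0, 0, 0], [0.02, 0, 0, 0, 0], [0.02, 0, 0, 0, 0]]]'

```text
time: 18.05
ee_pos: [0.5084, -0.1369, 0.1449]
eef_rot: [[0.674, -0.739, 0.0], [-0.739, -0.674, -0.0], [0.001, -0.0, -1.0]]
ft_force: [-1.3, 4.6, 6.8]
finger_gap: 0.0286
```

```bash
python3 st.py
```

```text
t 18.05 j [-16.4  24.1 109.7  -0.   46.2 121.3] [ 0.5084 -0.1369  0.1449] F [-1.3   4.6   6.81] T [1.25 0.43 0.38] gap 0.0286
tool x heading -47.6
```

Torque climbs with further turning (0.04, 0.25, then 0.38 N·m) and nothing else moves, so it's at the stop. I relax the twist within the slot's play, release and lift.

Request:
step_arm --steps '[[[0.02, 0, 0, 0, -2], [0.02, 0, 0, 0, -2], [0.04, 0, 0, 0, 0], [0.085, 0, 0, 0, 0], [0.085, 0, 0, 0, 0], [0.085, 0, 0, 0, 0], [0.085, 0, 0, 0, 0], [0.085, 0, 0, 0, 0]]]' --force 40

```text
time: 19.05
ee_pos: [0.5082, -0.1369, 0.1445]
eef_rot: [[0.723, -0.691, 0.0], [-0.691, -0.723, -0.0], [0.0, -0.0, -1.0]]
ft_force: [0.5, 0.6, 0.6]
finger_gap: 0.0856
```

Request:
step_arm --steps '[[[0.085, 0, 0, -0.01, 0], [0.085, 0, 0, -0.015, 0], [0.085, 0, 0, -0.02, 0], [0.085, 0, 0, -0.03, 0], [0.085, 0, 0, -0.03, 0], [0.085, 0, 0, -0.03, 0], [0.085, 0, 0, -0.02, 0], [0.085, 0, 0, 0, 0]]]'

```text
time: 20.05
ee_pos: [0.5092, -0.1371, 0.3021]
eef_rot: [[0.723, -0.691, 0.005], [-0.691, -0.723, -0.001], [0.004, -0.002, -1.0]]
ft_force: [-0.1, -0.1, -0.1]
finger_gap: 0.085
```

```bash
python3 st.py; python3 - <<'E'
from h import *
p=eyes.camera('side');save(p,'side10')
s=arm.read_state();print(s['eef_rot'].T@np.array([-.05,.45,0]))
E
```

```text
t 20.05 j [-16.4  11.9 102.5  -0.   65.3 117.3] [ 0.5092 -0.1371  0.3021] F [-0.11 -0.06 -0.15] T [-0.01  0.01  0.02] gap 0.085
tool x heading -43.7
[-0.34688979 -0.29097648 -0.00040707]
```

View pics/side10.png

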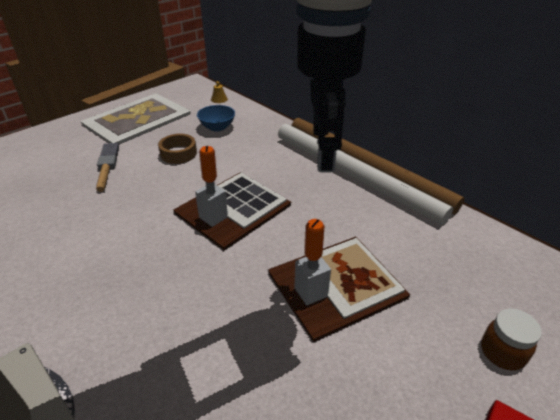

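The screwdriver stands upright, with its cap at about (315,225), lower than before. I move the arm aside to -y so the top camera can see the button.

Request:
step_arm --steps '[[[0.085, 0.0212, 0.0403, 0, 0], [0.085, 0.0212, 0.0403, 0, 0], [0.085, 0.0212, 0.0403, 0, 0], [0.085, 0.0212, 0.0403, 0, 0], [0.085, 0.0212, 0.0403, 0, 0], [0.085, 0.0212, 0.0403, 0, 0], [0.085, 0.0212, 0.0403, 0, 0], [0.085, 0, 0, 0, 0]]]'

```text
time: 21.1
ee_pos: [0.4193, -0.4454, 0.298]
eef_rot: [[0.721, -0.693, -0.001], [-0.693, -0.721, 0.001], [-0.002, 0.0, -1.0]]
ft_force: [-0.1, 0.3, 0.4]
finger_gap: 0.0852
```

```bash
python3 st.py; python3 - <<'E'
from h import *
p=eyes.camera('top');save(p,'top11')
a=cv2.imread('pics/top11.png')[125:270,140:430]
cv2.imwrite('pics/z13.png',cv2.convertScaleAbs(cv2.resize(a,None,fx=2.7,fy=2.7,interpolation=cv2.INTER_CUBIC),alpha=1.6))
a=cv2.imread('pics/top11.png')[185:265,310:400]
cv2.imwrite('pics/z14.png',cv2.convertScaleAbs(cv2.resize(a,None,fx=7,fy=7,interpolation=cv2.INTER_CUBIC),alpha=1.6))
E
```

```text
t 21.1 j [-47.8  19.9  92.1  -0.   68.1  86. ] [ 0.4193 -0.4454  0.298 ] F [-0.08  0.28  0.42] T [-0.02  0.    0.07] gap 0.0852
tool x heading -43.9
```

View pics/z13.png

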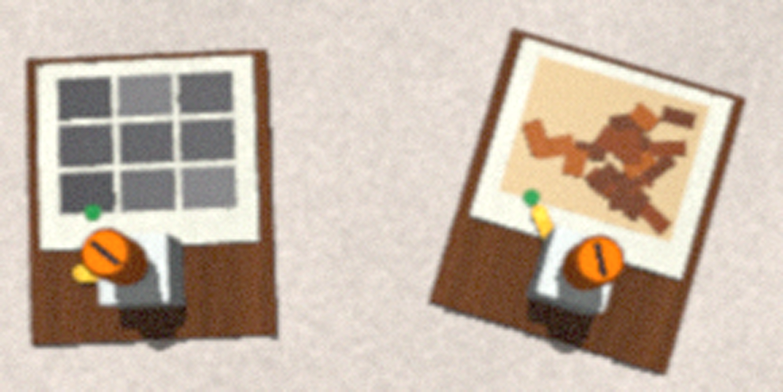

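View pics/z14.png

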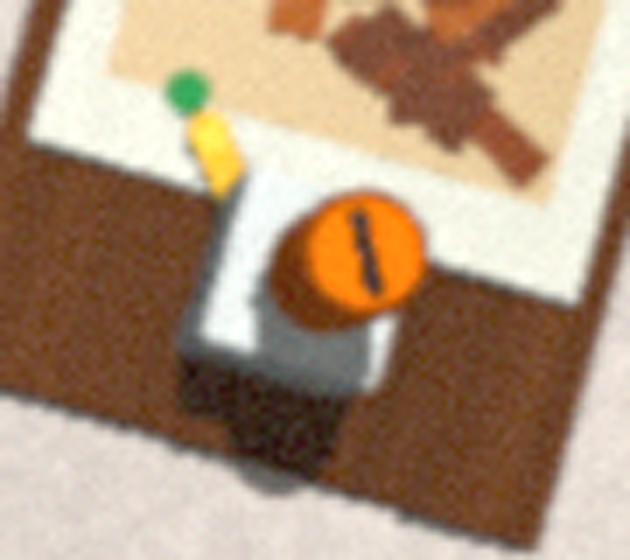

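The top view shows the leaf button over the panel, pointing at the green dot, and the slate button and stripe unchanged. A last numeric check of the angle and the sink.

```bash
python3 - <<'E'
from h import *
p=eyes.camera('top')
hsv=cv2.cvtColor(p['image'],cv2.COLOR_RGB2HSV)
m=cv2.inRange(hsv,(20,120,90),(32,255,255)); m[:,:325]=0;m[:,350:]=0;m[:195]=0;m[230:]=0
ys,xs=np.nonzero(m);print(len(xs))
W=np.array([ray(p,(x,y),.022)[:2] for x,y in zip(xs,ys)])
c=W.mean(0);print('centroid',c)
for ax in([.5088,-.1385],[.508,-.136]):
    d=c-ax;h=np.degrees(np.arctan2(d[1],d[0]));print('heading',h,'lock',np.radians(74.2-h),'tip',max(np.linalg.norm(W-ax,axis=1)))
s=eyes.camera('side')
for z in(.182,.174): print(z,proj(s,[.5088,-.1385,z]))
def capc(f):
    i=cv2.imread(f);h=cv2.cvtColor(i,cv2.COLOR_BGR2HSV);m=cv2.inRange(h,(3,180,60),(20,255,255));m[:,:300]=0;m[:,332:]=0;m[:205]=0;m[280:]=0
    y,x=np.nonzero(m);return y.min(),y.max(),x.min(),x.max()
save(s,'side12');print(capc('pics/side1.png'),capc('pics/side12.png'))
E
```

```text
56
centroid [ 0.54432075 -0.11827313]
heading 29.658843049147738 lock 0.7773898414399302 tip 0.05127124058225066
heading 26.0153687004701 lock 0.8409804650363109 tip 0.05084559624955345
0.182 [317.55490999 219.67895797]
0.174 [317.25496039 223.60267161]
(np.int64(216), np.int64(256), np.int64(308), np.int64(326)) (np.int64(219), np.int64(259), np.int64(306), np.int64(323))
```

```bash
python3 -c "
from bench import arm
print(arm.finish_job())"
```

```text
the job is handed in; nothing more can be done
None
```

I turned the leaf board's screwdriver clockwise until it dropped into the slot, then kept turning until the button was against its stop. I then let go, moved the arm clear and handed the job in at about 21 s.

**Last checks**
- **Stop:** torque rose from 0.04 to 0.38 N·m over the last 7° of turning. That is well above the screw's 0.1 N·m friction, so the button had stopped.
- **Button angle:** the top picture shows the button over the print, pointing within about 1.5° of the green dot. My angle reads 0.78–0.84 rad against 0.85; the spread comes from a 2–3 mm uncertainty in the axis position.
- **Screwdriver:** it stands upright in the slot. While still gripped, the tool ended about 7.7 mm lower than at the grasp. In the side picture the handle is only 3 px lower, where 8 mm would be about 4 px.
- **Slate board:** I did not touch it, and it looks unchanged.

**Disagreement with the task text:** the text says the blade starts 20–40° short of the slot and turns under 95° in all. Both cameras showed it starting about 34° past the slot line. No drop came in the first 48°. It came after about 140° clockwise, close to the roughly 146° the pictures predicted. The whole turn, always clockwise while driving, was about 207°. The only backward move was a 4° easing of the wrist, within the slot's play, just before letting go.

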